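Load the angle jig and hold its leaf at the pointer

TASK

Lay the pine block that has a tongue flat in the nest of the plywood angle jig, with its tongue in the slot that faces the hinge, and let go of it. Then take the hinged leaf by its grip bar, swing it up until it is in line with the steel pointer on the quadrant, and keep holding it there so that a colleague can lock it: the leaf falls if let go, so the program finishes while the gripper is still holding it still in line. Leave the pointer's setting, the pliers, the yellow screwdriver and the plain offcut as they are.

Things in the scene. Friction and masses are not known exactly. Their poses are not given: they have to be found in the camera images.
- jig: plywood angle jig fixed to the bench, base board 150 x 240 x 18 mm. Origin: on the bench surface under the middle of the hinge pin. x runs along the hinge pin (away from the robot, give or take its yaw), +y is the side of the leaf, -y the side of the nest, z up. An upright aluminium quadrant of 98 mm mean radius about the hinge, with a tick every 10 degrees, stands at x = 70 to 74 mm, y = -12 to 110 mm, up to 155 mm high
- nest (a point): centre of the nest's floor (top of the jig's base, 18 mm above the bench), 75 mm from the hinge on the -y side; axes as the jig's. The nest is a wood frame 10 mm high: a pocket 48 mm wide (x) and 72 mm long (y), closed at its -y end by a 10 mm wall, with cheeks 10 mm thick; at its +y end it narrows to a slot 26 mm wide and 25 mm long towards the hinge
- block: pine block, body 40 (x) x 66 (y) x 42 (z) mm with a full-height tongue 18 mm wide and 24 mm long on its +y end (T-shape from above), about 0.09 kg. Origin: centre of the underside of the 66 mm body, z up. Lies on the bench to the right of the jig, turned any way within 90 degrees or so; seated, its origin is at the nest's centre with its +y along the nest's +y
- tongue_end (a point): middle of the end face of the block's tongue, 57 mm from the block's origin along its +y, 21 mm up
- leaf (a joint): angle of the hinged leaf in rad: 0 = level, lying on its rests (start); grows as its free edge swings up about the jig's x axis; stop at 1.6. Free hinge: it falls back when let go. Leaf of plywood 100 (along the hinge) x 105 x 10 mm, 10 to 115 mm from the hinge, about 0.45 kg
- leaf_hinge (a point): middle of the hinge pin, 45 mm above the bench; axes as the jig's
- leaf_bar (a point): middle of the leaf's grip bar: a steel rod 12 mm thick, parallel to the hinge, free over 70 mm between two strap arms, 175 mm from the hinge pin (60 mm clear of the leaf's edge); y axis points from the hinge to the bar, turning with the leaf; 45 mm above the open bench when the leaf is down. It can turn between the fingers as the leaf swings
- pointer (a joint): angle of the steel pointer in rad, measured as the leaf's: the leaf is in line with the pointer when both are equal. Between 0.55 and 1.05, clamped stiffly by friction
- pointer_tip (a point): tip of the slim steel pointer, which turns about the hinge pin's line beside the quadrant: 140 mm from the pin, at jig x = 65 mm; y axis points along the pointer, away from the pin
- plain_offcut: bystander: plain rectangular pine offcut 40 x 90 x 25 mm without tongue, to the right of the jig; it and the block may stand in either of two places. Origin: centre of its underside
- pliers: bystander: pliers 52 x 188 x 13 mm with red handles, lying between robot and jig. Origin: centre of underside
- screwdriver_yellow: bystander: yellow-handled screwdriver 23 x 170 x 24 mm, front left. Origin: centre of underside
Not all that is in view belongs to the job. There is more than one size of the block; the one meant has the size given above.

How it is judged:
By the outcome, as a careful person would: the job done as asked, in the order asked, and still so for the second after the job is handed in, while the arm keeps its last pose, push and grip.
It also fails if it takes over 51 s, if anything falls off the work surface, if the arm or the gripper's body presses on something with over 40 N, if the wrist force passes 120 N, or if a joint passes its speed limit or range.

ROBOT

A 6-joint arm with a two-finger parallel gripper is mounted at the origin on a cart in front of the work surface, level with it; the furniture and walls round the work are solid. World frame = base frame: x ahead of the robot, y to its left, z up, the work surface at z = 0. Lengths are in m, angles in degrees, forces in N, time in s.
With the tool pointing down it reaches from about 0.375 to 0.925 m from the base axis. Payload 5.7 kg.
Tool frame: the origin (TCP) lies on the centre line of the jaws, within the pads' length; the fingertips stand 17 mm ahead of it and the grasp point (between the pads) lies 2 mm behind it; z points along the fingers, y is the line along which they close (so a half turn about z gives the same grasp; the last joint's range is limited). The gripper opens to 85 mm and grips with 20 to 120 N. Pads are 22 mm wide; open, the fingers measure 114 mm over their backs; the gripper's body (76 mm by 85 mm) begins 54 mm behind the grasp point. The pads swing forward as they close: fully open they stand 13 mm farther back than shut.
Start: joints at [-82.34, 20.558, 86.54, -0, 72.909, -6.595], TCP at [0.148, -0.581, 0.248] pointing down, gripper open.
Joint ranges: [-170.27, 170.27], [-57.76, 135], [12.27, 136.19], [-55.21, 235.2], [11.17, 155.16], [-170.74, 170.74]. Speed limits (degrees/s): [136.94, 136.94, 180, 180, 180, 180].

INTERFACE

Orientations are given as a 3x3 rotation matrix whose columns are the frame's x, y, z axes.
In Python, from cell import manip gives the robot as it stands. Calls block until the motion is done:
- manip.move_to(position, orientation): joint-space move of the TCP to a pose.
- manip.move_l(position, frame=None, max_speed=0.15): straight line of the TCP; frame=None keeps the orientation; max_speed is the mean speed in m/s.
- manip.movej(angles): joint-space move.
- manip.release() and manip.grab(): open the fingers fully, or close them until they stop; the grip force is fixed at half the most.
- manip.hold(seconds).
- manip.ik(position, orientation): joint angles nearest the present ones, or None.
- manip.camera(name): name is "side" or "top"; returns the picture (480x640x3 uint8, red, green, blue); there is no depth.
- manip.camera_info(name): a dict with "fx", "fy", "cx", "cy" (pixels), "extrinsics" (4x4, takes a point from camera to world coordinates). Camera axes: x right, y up, looking along -z (the intrinsics and any distortion apply to the point x, -y, -z); pixel columns grow to the right and rows downward; lengths in m; the calibration is good to about 2 mm. A picture is of the moment at which its call begins. camera_info takes no time and is no camera call.
A pose or a line that the arm cannot do raises manip.PlanningError and nothing moves.
- manip.finish_job(): hands the job in; it is judged then, once.
Trained networks look in the newest picture that a camera, given by its name, has taken for a name from the list of things; names that differ only in an ending like _2 or _b are one class to them, and where a whole thing is asked for, a point or a joint stands for the part that bears it (a point fixed in the world has none). Each returns a list of dicts, best first, with "confidence" (0 to 1); they miss things now and then, are a little off and sometimes report something else, mostly with a low value. They report only what shows in the picture. A call takes as long as a camera call. They do not tell look-alikes from the thing itself.
- manip.boxes_of(target, camera): "at" ([x, y, z] in m, in world coordinates, good to about 4 mm: the middle of the surface that is visible of it).
- manip.masks_of(target, camera): "mask" (480x640 bool, what is visible of it).
- manip.mark_of(target, camera): "at" ([x, y, z] in m, in world coordinates, good to about 4 mm: a listed point, or the origin of a listed thing).
Readings, each from a call of its own:
- manip.read_time_s(): time.
- manip.read_joint_positions(): joint angles.
- manip.read_dq(): joint speeds.
- manip.read_tau(): joint torques, N m.
- manip.read_ee_pos(): TCP position.
- manip.read_ee_rot(): TCP orientation.
- manip.read_force(): force on the tool from outside, world axes, zero at the start.
- manip.read_moment(): the same for the moment, N m.
- manip.read_opening(): finger opening in m.
- manip.read_gripper_force(): force on a finger pad.
Only numpy, scipy, OpenCV 4.12 (cv2) and the standard library are available. Lean on these libraries where they do the work, as an engineer would, in place of code of your own. Each camera call takes 0.05 s, during which the arm holds its last target. There are 200 camera calls.

## Working session

There is one attempt and no reset: what is moved stays moved. The work goes in short steps, each a Python script; the robot and the scene stay as the last script left them, time stands still between calls to the robot, and variables do not carry over. Pictures are saved under pics/ and viewed, at most 13 in all, crops included, and the job is handed in when it is done.

```bash
mkdir -p pics; ls; python3 - <<'E'
from cell import manip
import cv2,numpy as np
for c in ("top","side"):
    im=manip.camera(c); cv2.imwrite(f"pics/{c}0.png",im[:,:,::-1])
    i=manip.camera_info(c); print(c,i)
    for t in ("nest","leaf_hinge","leaf_bar","pointer_tip","block","tongue_end","plain_offcut","jig","pliers","screwdriver_yellow"):
        print(t,[(np.round(d["at"],4).tolist(),round(d["confidence"],2)) for d in manip.mark_of(t,c)])
print(manip.read_time_s())
E
```

```text
pics
top {'fx': 587.5643414762117, 'fy': 587.5643414762117, 'cx': 312.3996352211046, 'cy': 246.24123102295036, 'extrinsics': array([[-0.00422564,  0.99061611, -0.13660844,  0.31824581],
       [-0.99979833, -0.00686728, -0.01887184, -0.04618859],
       [-0.01963288,  0.13650114,  0.99044535,  1.32981931],
       [ 0.        ,  0.        ,  0.        ,  1.        ]])}
nest [([0.5578, -0.057, 0.016], 0.59)]
leaf_hinge [([0.5627, 0.021, 0.0447], 0.94)]
leaf_bar [([0.5682, 0.1964, 0.0444], 0.9)]
pointer_tip []
block [([0.578, -0.2454, -0.0017], 0.78), ([0.4618, -0.348, 0.0005], 0.75), ([0.5777, -0.3906, 0.0008], 0.59)]
tongue_end [([0.5467, -0.1761, 0.0271], 0.93), ([0.5345, -0.3559, 0.0184], 0.82), ([0.4255, -0.3534, 0.0165], 0.78)]
plain_offcut [([0.4313, -0.2172, -0.0005], 0.7)]
jig [([0.5625, 0.0176, -0.0017], 0.73), ([0.4219, 0.3193, -0.0016], 0.44)]
pliers [([0.3884, 0.1076, 0.0005], 0.65), ([0.5576, -0.0567, 0.0205], 0.27)]
screwdriver_yellow [([0.4231, 0.319, 0.0019], 0.94)]
side {'fx': 450.8982147752145, 'fy': 450.8982147752145, 'cx': 317.65847968709255, 'cy': 237.0753754750047
[... 291 characters left out ...]
], 0.8), ([0.3893, 0.1095, 0.0004], 0.71)]
leaf_hinge [([0.5585, 0.0225, 0.0474], 0.88), ([0.6299, 0.1273, 0.1296], 0.51)]
leaf_bar [([0.5721, 0.1981, 0.0478], 0.65), ([0.6314, 0.1276, 0.1336], 0.52)]
pointer_tip [([0.6296, 0.1287, 0.1302], 0.45)]
block [([0.4611, -0.3478, 0.003], 0.92), ([0.5755, -0.3891, -0.0017], 0.64), ([0.5784, -0.2488, 0.0011], 0.61)]
tongue_end [([0.5447, -0.1718, 0.0284], 0.9), ([0.4204, -0.3502, 0.0091], 0.83), ([0.5354, -0.3542, 0.0219], 0.71)]
plain_offcut [([0.4344, -0.2218, 0.0018], 0.78)]
jig [([0.5599, 0.0221, 0.001], 0.73)]
pliers [([0.3886, 0.1099, -0.0012], 0.61)]
screwdriver_yellow [([0.5747, -0.3903, -0.0009], 0.71), ([0.4246, 0.3216, -0.0065], 0.49)]
1.1
```

View pics/top0.png

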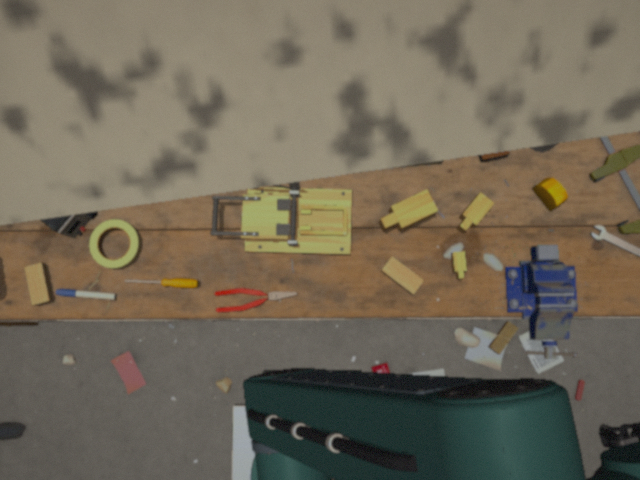

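View pics/side0.png

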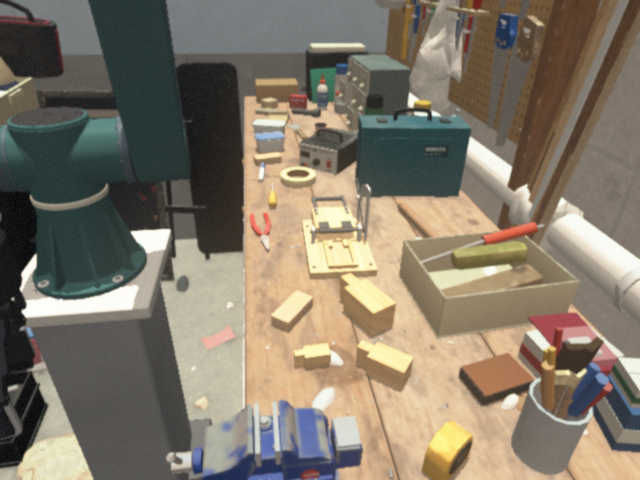

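The top view shows three tongued blocks: a large one at (413,210), a middle one at (478,210) and a small one at (459,262). Origin-to-tongue distances from the networks are 76, 55 and 37 mm, so the middle one matches the 57 mm given. Next I'll refine its pose and the jig's by fitting silhouettes in both cameras.

```bash
cat > h.py <<'E'
from cell import manip
import cv2,numpy as np
from scipy.optimize import minimize
I={c:manip.camera_info(c) for c in ("top","side")}
def proj(p,c):
    i=I[c]; q=(np.atleast_2d(p)-i["extrinsics"][:3,3])@i["extrinsics"][:3,:3]
    return np.c_[i["cx"]+i["fx"]*q[:,0]/-q[:,2], i["cy"]+i["fy"]*q[:,1]/q[:,2]]
def pose(x,y,a,p,z=0):
    c,s=np.cos(a),np.sin(a); p=np.atleast_2d(p)
    return np.c_[x+c*p[:,0]-s*p[:,1], y+s*p[:,0]+c*p[:,1], z+p[:,2]]
def box(x0,x1,y0,y1,z0,z1): return np.array([[x,y,z] for x in(x0,x1) for y in(y0,y1) for z in(z0,z1)])
S=4
def sil(parts,v,c,z=0):
    m=np.zeros((480*S,640*S),np.uint8)
    for b in parts:
        h=cv2.convexHull((proj(pose(*v,b,z),c)*S+S/2).astype(np.float32))
        cv2.fillConvexPoly(m,np.round(h).astype(np.int32),1)
    return cv2.resize(m.astype(np.float32),(640,480),interpolation=cv2.INTER_AREA)
def fit(parts,v0,masks,win,z=0):
    def cost(v):
        t=0
        for c,m in masks.items():
            s=sil(parts,v,c,z)*win[c]; mm=m*win[c]
            t+=np.abs(s-mm).sum()/max(mm.sum(),1)
        return t
    best=None
    for d in(.006,-.006):
        r=minimize(cost,v0,method="Nelder-Mead",options=dict(initial_simplex=np.array([v0,v0+[d,0,0],v0+[0,d,0],v0+[0,0,d*15]]),xatol=1e-4,fatol=1e-4))
        if best is None or r.fun<best.fun: best=r
    return best.x,best.fun
BLOCK=[box(-.02,.02,-.033,.033,0,.042),box(-.009,.009,.033,.057,0,.042)]
BASE=[box(-.075,.075,-.12,.12,0,.018)]
E
cat > m.py <<'E'
from h import *
full=np.ones((480,640))
bm={};jm={};im={}
for c in("top","side"):
    im[c]=manip.camera(c)
    p=proj([[.577,-.39,.021]],c)[0].astype(int)
    for d in manip.masks_of("block",c):
        m=d["mask"]
        if m[p[1]-3:p[1]+4,p[0]-3:p[0]+4].mean()>.5: bm[c]=m.astype(float);break
    for d in manip.masks_of("jig",c)[:1]: jm[c]=d["mask"].astype(float)
    print(c,bm.get(c,np.zeros(1)).sum(),jm.get(c,np.zeros(1)).sum(),d["confidence"])
a=np.arctan2(.0345,-.043)-np.pi/2
v,f=fit(BLOCK,np.array([.577,-.39,a]),bm,{c:full for c in bm}); print("block",v,np.degrees(v[2]),f)
wt=full.copy();wt[:,:306]=0; ws=full.copy();ws[:244]=0
W=dict(top=wt,side=ws)
j,f=fit(BASE,np.array([.561,.0205,-.043]),jm,W); print("jig",j,np.degrees(j[2]),f)
for c in jm:
    print(c,fit(BASE,j,{c:jm[c]},W), fit(BLOCK,v,{c:bm[c]},{c:full}) if c in bm else 0)
K=5; out=[]
def draw(c,x0,y0,w,h,items):
    g=cv2.resize(im[c][y0:y0+h,x0:x0+w,::-1],None,fx=K,fy=K,interpolation=cv2.INTER_CUBIC)
    for pts,col in items:
        q=(proj(pts,c)-[x0,y0]+.5)*K
        cv2.polylines(g,[np.round(q).astype(np.int32)],True,col,1)
    return g
def rect(v,x0,x1,y0,y1,z): return pose(*v,[[x0,y0,z],[x1,y0,z],[x1,y1,z],[x0,y1,z]])
T=pose(*v,[[x/1e3,y/1e3,.042] for x,y in[(-20,-33),(20,-33),(20,33),(9,33),(9,57),(-9,57),(-9,33),(-20,33)]])
N=pose(*j,[[x/1e3,-.075+y/1e3,.028] for x,y in[(-24,-36),(24,-36),(24,36),(13,36),(13,61),(-13,61),(-13,36),(-24,36)]])
it=[(T,(0,0,255)),(N,(0,0,255)),(rect(j,-.075,.075,-.12,.12,.018),(255,0,0)),(rect(j,-.003,.003,.174,.176,.045),(255,0,255))]
a=draw("top",205,180,160,80,it); b=draw("top",440,180,60,60,it);
c1=draw("side",295,180,90,100,it) ; c2=draw("side",340,330,80,60,it)
cv=np.zeros((600,800,3),np.uint8)
cv[:400]=a[:400,:800]; r=cv2.resize(c1,(180,200)); cv[400:,:180]=r
cv2.imwrite("pics/fit.png",cv)
d=np.zeros((600,800,3),np.uint8); d[:500,:450]=c1; d[:300,450:750]=b; d[300:600,400:800]=c2; cv2.imwrite("pics/fit2.png",d)
np.savez("fit.npz",v=v,j=j)
E
python3 m.py
```

```text
top 792.0 7527.0 0.56
side 1822.0 4701.0 0.7
block [ 0.57857698 -0.38957287  0.8833148 ] 50.61020997611768 0.10433454329241926
jig [ 0.56046994  0.01440386 -0.03194784] -1.8304762927912739 0.08271772373454098
top (array([ 0.5589395 ,  0.01232397, -0.01725802]), np.float64(0.01758338948787062)) (array([ 0.57859843, -0.38962644,  0.88437312]), np.float64(0.05571338383838384))
side (array([ 0.56123967,  0.01653857, -0.03674349]), np.float64(0.03897633272058824)) (array([ 0.57863822, -0.3887487 ,  0.86236438]), np.float64(0.04277579582875961))
```

View pics/fit.png

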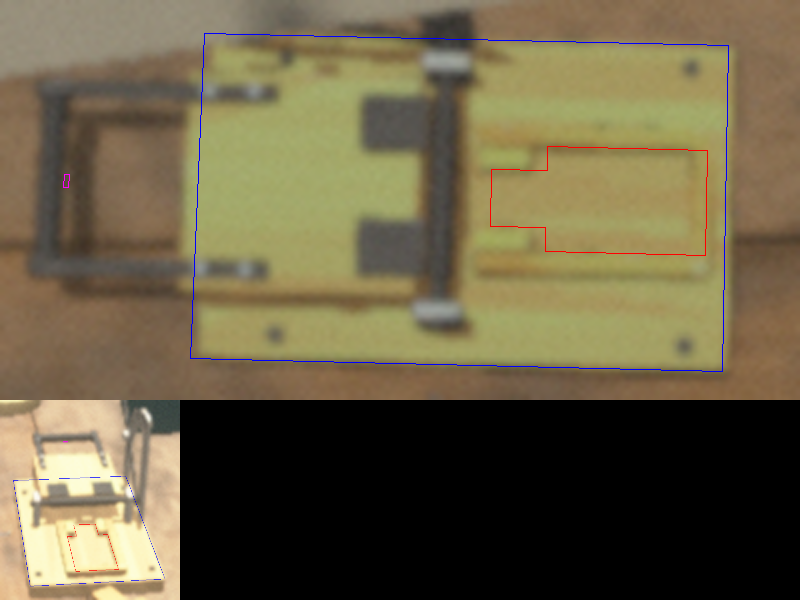

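View pics/fit2.png

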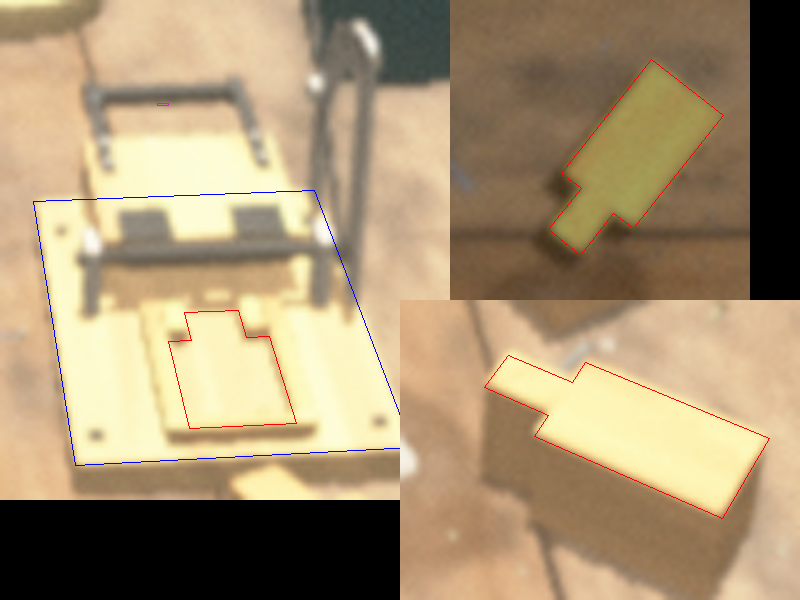

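Block fit is tight: the red outlines match in both views. The jig's base board is offset about 6 mm from the hinge, since in the top crop the drawn pocket and bar sit about 13 px to the right. That puts the jig origin at about (0.5607, 0.0204) and the nest at (0.558, -0.0545), which agrees with the networks. Now I'll pick up the block.

```bash
cat >> h.py <<'E'
JA=np.radians(-2.2); J=(.5607,.0204,JA)
NEST=np.array([.558,-.0545,.018]); B=(.5786,-.3895,np.radians(50.5))
def Rt(a,tilt=0,sg=1):
    "closing line = sg * direction a in plane, tilted; z down"
    y=sg*np.array([np.cos(a),np.sin(a),0]); z=np.array([0,0,-1.]); 
    return np.c_[np.cross(y,z),y,z]
E
python3 - <<'E'
from h import *
for sg in(1,-1):
    for n,p,a in(("pick",[B[0],B[1],.03],B[2]),("nest",NEST+[0,0,.03],JA)):
        for dz in(0,.12):
            q=manip.ik(np.array(p)+[0,0,dz],Rt(a,sg=sg)); print(sg,n,dz,None if q is None else np.round(q,1))
    for th in(0,.35,.7):
        for t in(0,20):
            yd=np.array([-np.sin(JA),np.cos(JA),0]);xd=np.array([np.cos(JA),np.sin(JA),0]);k=np.array([0,0,1.])
            bar=np.array([J[0],J[1],.045])+.175*(np.cos(th)*yd+np.sin(th)*k)
            t=np.radians(t); z=-np.sin(t)*yd-np.cos(t)*k; y=sg*(np.cos(t)*yd-np.sin(t)*k)
            q=manip.ik(bar+.002*z,np.c_[np.cross(y,z),y,z]); print(sg,"bar",th,t,None if q is None else np.round(q,1))
print(manip.read_time_s())
E
```

```text
1 pick 0 [-39.6  41.2  83.7  -0.   55.1 -90.1]
1 pick 0.12 [-39.6  33.5  79.2  -0.   67.4 -90.1]
1 nest 0 [-12.6  31.8 102.2  -0.   46.  -10.4]
1 nest 0.12 [-12.6  22.3  96.7  -0.   61.  -10.4]
1 bar 0 0.0 [ 12.4  34.5  97.1  -0.   48.5 -75.4]
1 bar 0 0.3490658503988659 [ 22.9  39.3  90.2 -20.8  60.9 -53.1]
1 bar 0.35 0.0 [ 11.4  29.5  95.4  -0.   55.2 -76.4]
1 bar 0.35 0.3490658503988659 [ 22.   34.4  89.2 -19.9  66.2 -56.1]
1 bar 0.7 0.0 [  8.5  25.   94.1  -0.   60.9 -79.3]
1 bar 0.7 0.3490658503988659 [ 19.5  29.8  89.  -19.8  70.1 -60.1]
-1 pick 0 [-39.6  41.2  83.7  -0.   55.1  89.9]
-1 pick 0.12 [-39.6  33.5  79.2  -0.   67.4  89.9]
-1 nest 0 [-12.6  31.8 102.2  -0.   46.  169.6]
-1 nest 0.12 [-12.6  22.3  96.7  -0.   61.  169.6]
-1 bar 0 0.0 [ 12.4  34.5  97.1  -0.   48.5 104.6]
-1 bar 0 0.3490658503988659 [ 22.9  39.3  90.2 -20.8  60.9 126.9]
-1 bar 0.35 0.0 [ 11.4  29.5  95.4  -0.   55.2 103.6]
-1 bar 0.35 0.3490658503988659 [ 22.   34.4  89.2 -19.9  66.2 123.9]
-1 bar 0.7 0.0 [  8.5  25.   94.1  -0.   60.9 100.7]
-1 bar 0.7 0.3490658503988659 [ 19.5  29.8  89.  -19.8  70.1 119.9]
1.4
```

sg=1 works for every pose, so I'll use it throughout.

```bash
python3 - <<'E'
from h import *
R=Rt(B[2])
def st(n): print(n,round(manip.read_time_s(),2),np.round(manip.read_ee_pos(),4),np.round(manip.read_force(),1),round(manip.read_opening(),4))
manip.move_to(np.array([B[0],B[1],.12]),R); st("above")
manip.move_l(np.array([B[0],B[1],.030])); st("down")
manip.grab(); st("grab")
manip.move_l(np.array([B[0],B[1],.13]),max_speed=.2); st("lift")
manip.move_to(NEST+[0,0,.10],Rt(JA)); st("over nest")
im=manip.camera("side"); c=im[180:320,260:420,::-1]
it=cv2.resize(c,None,fx=5,fy=5,interpolation=cv2.INTER_CUBIC)[:600]
P=pose(NEST[0],NEST[1],JA,[[x/1e3,y/1e3,.070+.018] for x,y in[(-20,-33),(20,-33),(20,33),(9,33),(9,57),(-9,57),(-9,33),(-20,33)]])
for dz,col in((0,(255,0,0)),(.042,(0,0,255))):
    q=(proj(P+[0,0,dz],"side")-[260,180]+.5)*5; cv2.polylines(it,[np.round(q).astype(np.int32)],True,col,1)
cv2.imwrite("pics/over.png",it)
E
```

```text
above 3.18 [ 0.5781 -0.3904  0.1203] [ 0.1 -0.5  0.5] 0.0851
down 3.93 [ 0.579  -0.3902  0.0307] [ 1.  -0.2 -0. ] 0.0854
grab 4.42 [ 0.5792 -0.3899  0.0311] [-0.7  0.9  6.4] 0.0394
lift 5.08 [ 0.5779 -0.3889  0.129 ] [-0.3 -0.2 -1.2] 0.0389
over nest 6.34 [ 0.5581 -0.055   0.1174] [ 0.6 -0.9 -0.6] 0.0388
```

View pics/over.png

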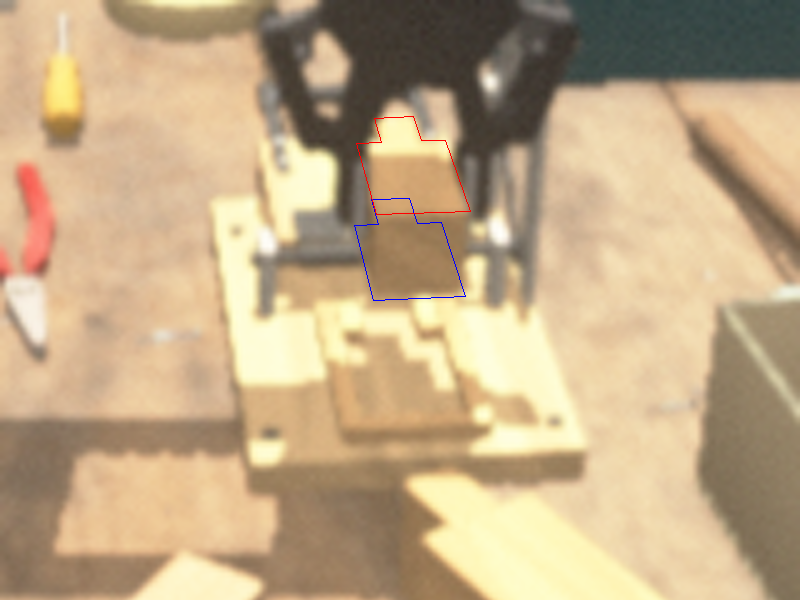

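The held block matches its predicted outline over the nest, with its end-face corners at (375,298) and (465,296). Now I'll lower it while watching the force.

```bash
python3 - <<'E'
from h import *
def st(n): print(n,round(manip.read_time_s(),2),np.round(manip.read_ee_pos(),4),np.round(manip.read_force(),1),np.round(manip.read_moment(),2),round(manip.read_opening(),4))
manip.move_l(NEST+[0,0,.044],max_speed=.15); st("near")
ok=True
for h in(.039,.035,.032,.0305):
    manip.move_l(NEST+[0,0,h],max_speed=.06); st(h)
    if manip.read_force()[2]>12: ok=h<.033; break
print(ok)
im=manip.camera("side"); x0,y0=270,180; c=im[y0:y0+120,x0:x0+160,::-1]
it=cv2.resize(c,None,fx=5,fy=5,interpolation=cv2.INTER_CUBIC)
cv2.imwrite("pics/low.png",it)
E
```

```text
near 6.92 [ 0.5582 -0.055   0.062 ] [ 0.3 -0.6 -0.4] [-0.01  0.02 -0.01] 0.0389
0.039 7.17 [ 0.5584 -0.0546  0.0575] [ 0.1  0.1 -0.8] [0.01 0.02 0.  ] 0.039
0.035 7.42 [ 0.5579 -0.0544  0.053 ] [-0.6 -0.1 -1.4] [ 0.01  0.   -0.01] 0.0393
0.032 7.67 [ 0.5578 -0.0544  0.0498] [-0.5 -0.3 -1.5] [-0.02  0.06  0.03] 0.0388
0.0305 7.92 [ 0.5582 -0.0545  0.0491] [-0.7  1.1  6.1] [ 0.01  0.35 -0.09] 0.0393
True
```

View pics/low.png

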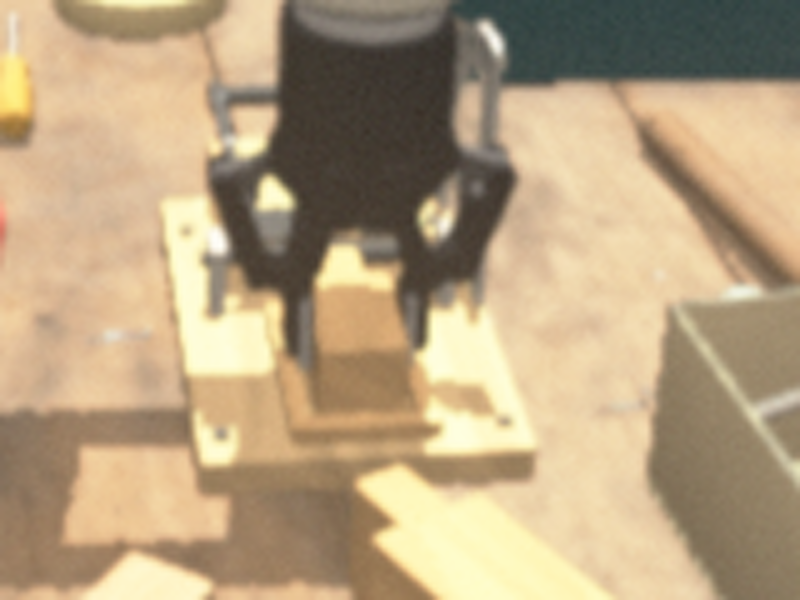

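The block is seated: contact came at TCP z = 0.049, as expected, with the tongue in the slot. Next I'll release, back away, check it and measure the pointer.

```bash
cat > look.py <<'E'
from h import *
im={}
for c in("top","side"):
    im[c]=manip.camera(c)
    for t in("block","tongue_end","leaf_hinge","leaf_bar","pointer_tip","nest"):
        print(c,t,[(np.round(d["at"],4).tolist(),round(d["confidence"],2)) for d in manip.mark_of(t,c) if d["confidence"]>.3])
    for d in manip.masks_of("pointer",c)[:2]:
        m=d["mask"]; ys,xs=np.nonzero(m); print("pointer mask",c,round(d["confidence"],2),m.sum(),xs.min(),xs.max(),ys.min(),ys.max())
    np.save(f"{c}.npy",im[c])
E
python3 - <<'E'
from h import *
manip.release()
manip.move_l(NEST+[0,0,.13],max_speed=.2)
manip.move_to(np.array([.40,-.28,.25]),Rt(JA)); print(manip.read_time_s(),manip.read_force())
exec(open("look.py").read())
cv=np.zeros((600,800,3),np.uint8)
def crop(c,x0,y0,w,h,k): return cv2.resize(im[c][y0:y0+h,x0:x0+w,::-1],None,fx=k,fy=k,interpolation=cv2.INTER_CUBIC)
cv[:360,:800]=crop("top",205,180,160,72,5)
cv[360:600,:480]=crop("side",300,240,80,40,6); 
d=crop("side",300,175,100,75,8)
cv2.imwrite("pics/seat.png",cv); cv2.imwrite("pics/ptr.png",d)
E
```

```text
10.2667 [ 0.06133643  0.22206922 -0.6816443 ]
top block [([0.5744, -0.247, -0.0007], 0.83), ([0.5581, -0.0546, 0.0177], 0.66)]
top tongue_end [([0.5609, 0.0043, 0.0405], 0.83), ([0.5436, -0.1776, 0.0295], 0.66)]
top leaf_hinge [([0.5593, 0.0219, 0.0404], 0.76)]
top leaf_bar [([0.5676, 0.1972, 0.0466], 0.66)]
top pointer_tip []
top nest [([0.559, -0.0552, 0.0163], 0.95)]
side block [([0.5534, -0.054, 0.0153], 0.85), ([0.577, -0.2452, -0.0], 0.85), ([0.4666, -0.3467, 0.0001], 0.71)]
side tongue_end [([0.5581, 0.0013, 0.0364], 0.75), ([0.5422, -0.1713, 0.0297], 0.72), ([0.4257, -0.3514, 0.0101], 0.71)]
side leaf_hinge []
side leaf_bar [([0.5704, 0.2009, 0.046], 0.79)]
side pointer_tip [([0.634, 0.1265, 0.1327], 0.65)]
side nest [([0.5552, -0.0515, 0.0187], 0.76)]
```

View pics/seat.png

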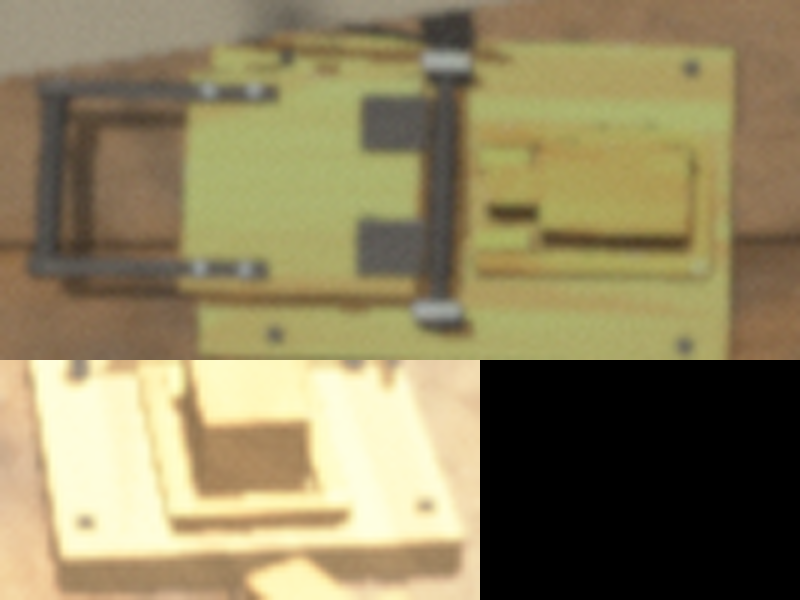

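View pics/ptr.png

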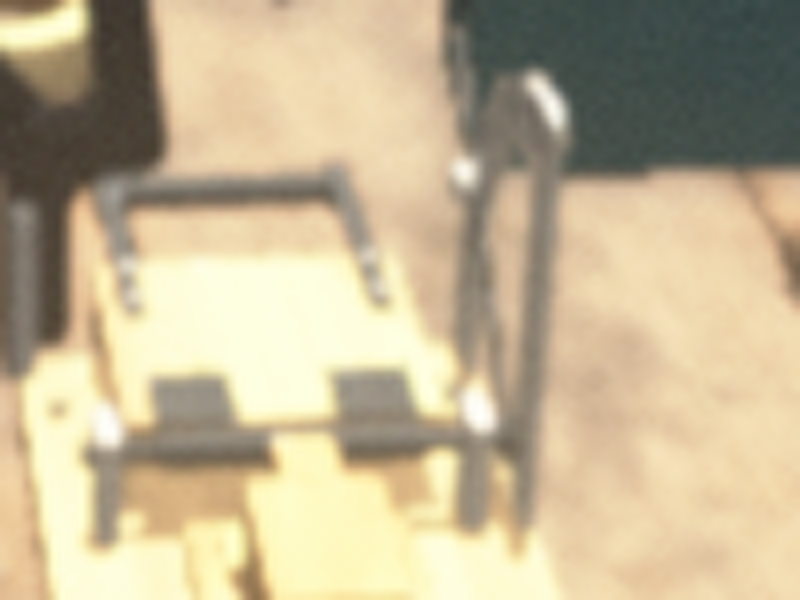

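The block is seated: in the top crop its body fills the pocket and its tongue is in the slot at (510,180). Now I'll measure the pointer angle by projecting candidate angles into the side image.

```bash
python3 - <<'E'
from h import *
def P(th,r,x=.065): return pose(*J,[[x,r*np.cos(th),.045+r*np.sin(th)]])
for th in(.55,.6,.65,.7,.75,.8,.9,1.05):
    print(th,"side8",((proj(P(th,.14),"side")[0]-[300,175]+.5)*8).round(), "top5",((proj(P(th,.14),"top")[0]-[205,180]+.5)*5).round())
print("pin",((proj(P(0,0),"side")[0]-[300,175]+.5)*8).round(),((proj(P(0,0),"top")[0]-[205,180]+.5)*5).round())
s=np.load("side.npy");t=np.load("top.npy")
a=cv2.resize(s[172:240,345:380,::-1],None,fx=12,fy=12,interpolation=cv2.INTER_CUBIC)[:600]
b=cv2.resize(t[170:200,240:310,::-1],None,fx=7,fy=7,interpolation=cv2.INTER_CUBIC)
cv=np.zeros((600,800,3),np.uint8); cv[:,:420]=a; cv[:210,420:800]=b[:,:380]
a2=a.copy()
for th,col in((.65,(0,0,255)),(.8,(255,0,0))):
    q=(np.vstack([proj(P(th,r),"side") for r in(0.03,.14)])-[345,172]+.5)*12
    cv2.line(a2,*[tuple(int(v) for v in p) for p in q],col,1)
cv[210:,420:]=cv2.resize(a2[:, :],(292,390))[:, :].copy() if False else np.pad(cv2.resize(a2,(280,390)),((0,0),(0,100),(0,0)))
cv2.imwrite("pics/ptr2.png",cv)
E
```

```text
0.55 side8 [449.  62.] top5 [160.  -2.]
0.6 side8 [452.  50.] top5 [167.  -5.]
0.65 side8 [455.  39.] top5 [175.  -8.]
0.7 side8 [459.  28.] top5 [184. -11.]
0.75 side8 [462.  19.] top5 [193. -14.]
0.8 side8 [466.  10.] top5 [203. -17.]
0.9 side8 [474.  -4.] top5 [225. -22.]
1.05 side8 [486. -18.] top5 [264. -28.]
pin [504. 446.] [450.  46.]
```

View pics/ptr2.png

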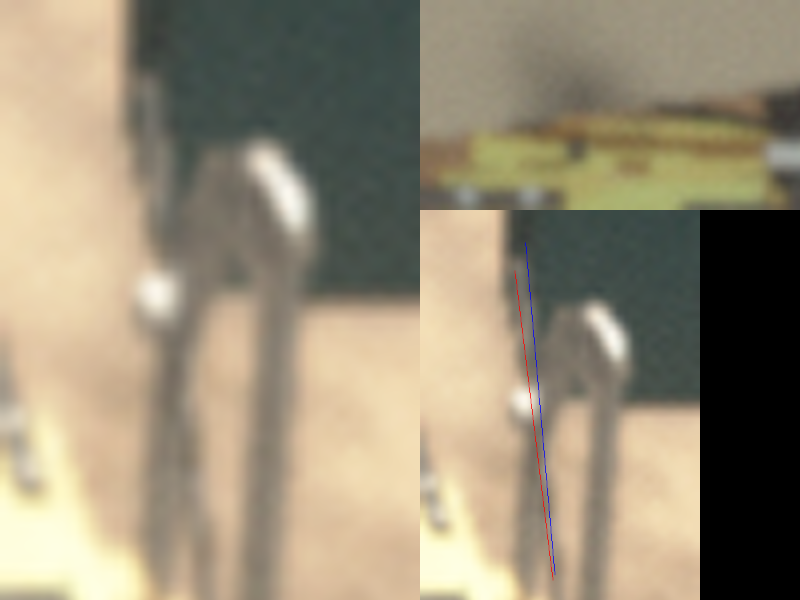

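In the 12x side crop the pointer tip is at (147,75), which is image pixel (356.8, 177.8). That projects to about 0.70 rad, while the networks give 0.66 to 0.68. I'll average several network readings while the view is clear, then grip the bar with the tool tilted 20° so that the inner finger clears the leaf, and swing to about 0.55.

```bash
cat >> h.py <<'E'
J=(.561,.0214,JA)
yd=np.array([-np.sin(JA),np.cos(JA),0]);xd=np.array([np.cos(JA),np.sin(JA),0]);kz=np.array([0,0,1.])
HINGE=np.array([J[0],J[1],.045])
t20=np.radians(20); TZ=-np.sin(t20)*yd-np.cos(t20)*kz; TY=np.cos(t20)*yd-np.sin(t20)*kz
RB=np.c_[np.cross(TY,TZ),TY,TZ]
def ang(p): d=np.array(p)-HINGE; return np.arctan2(d[2],d@yd), np.hypot(d[2],d@yd), d@xd
def st(n): print(n,round(manip.read_time_s(),2),np.round(manip.read_ee_pos(),4),np.round(manip.read_force(),1),round(manip.read_opening(),4))
def marks(t,c,n):
    o=[]
    for _ in range(n):
        manip.camera(c); o+=[d["at"] for d in manip.mark_of(t,c)[:1] if d["confidence"]>.3]
    return np.array(o).reshape(-1,3)
E
python3 - <<'E'
from h import *
P=marks("pointer_tip","side",10); A=np.array([ang(p) for p in P]); print("ptr",len(P),A.round(3).tolist(),np.median(A,0))
Bm=marks("leaf_bar","side",4); print("bar",Bm.mean(0),[np.round(ang(p),3).tolist() for p in Bm])
bar=HINGE+.175*yd; g=bar+.002*TZ
manip.move_to(g-.20*TZ,RB); st("pre")
manip.move_l(g-.05*TZ,max_speed=.2); manip.move_l(g,max_speed=.08); st("at bar")
manip.grab(); st("grab"); print(manip.read_gripper_force())
E
```

```text
ptr 10 [[0.688, 0.139, 0.065], [0.658, 0.142, 0.065], [0.009, 0.173, 0.004], [0.682, 0.142, 0.063], [-2.702, 0.019, 0.0], [0.698, 0.14, 0.067], [0.677, 0.143, 0.063], [0.676, 0.142, 0.067], [-2.964, 0.254, -0.115], [0.682, 0.144, 0.068]] [0.67608885 0.14202429 0.06414408]
bar [0.570575 0.19625  0.045175] [[-0.007, 0.175, 0.003], [0.011, 0.175, 0.003], [-0.005, 0.173, 0.002], [0.005, 0.177, 0.003]]
pre 14.52 [0.5707 0.2627 0.2313] [-0.7  0.1  1.1] 0.0852
at bar 16.19 [0.5679 0.1956 0.0431] [-0.2 -1.1  0.2] 0.0855
grab 16.88 [0.5678 0.1963 0.0432] [-0.3  4.2  1.3] 0.01
58.40897798538208
```

```bash
python3 - <<'E'
from h import *
g0=manip.read_ee_pos(); off=g0-(HINGE+.175*yd); print("off",off.round(4))
for th in np.arange(.1,.61,.1):
    p=HINGE+.175*(np.cos(th)*yd+np.sin(th)*kz)+.002*TZ
    manip.move_l(p,max_speed=.08); f=manip.read_force()
    st(round(th,2))
    if np.linalg.norm(f)>30: print("stop");break
e=manip.read_ee_pos()-.002*TZ; print("leaf by arm",ang(e))
P=marks("pointer_tip","side",4);print("ptr",[np.round(ang(p),3).tolist() for p in P])
P=marks("leaf_bar","side",4);print("bar",[np.round(ang(p),3).tolist() for p in P])
im=manip.camera("side"); 
cv2.imwrite("pics/up.png",cv2.resize(im[150:260,290:410,::-1],None,fx=5,fy=5,interpolation=cv2.INTER_CUBIC))
E
```

```text
off [ 0.0001  0.     -0.0018]
0.1 17.24 [0.5678 0.1956 0.0608] [-1.2  5.2 -2.6] 0.0099
0.2 17.61 [0.5677 0.1933 0.078 ] [ 0.7  7.  -2.4] 0.0101
0.3 17.98 [0.5675 0.1893 0.0949] [-0.   8.  -1.7] 0.0098
0.4 18.34 [0.5674 0.1838 0.1118] [-1.4  9.2  1.3] 0.0099
0.5 18.71 [0.5671 0.1766 0.1276] [-2.2 11.1  2.1] 0.0099
0.6 19.07 [0.5668 0.168  0.1431] [-3.4 13.6  5. ] 0.01
leaf by arm (np.float64(0.5958141336367805), np.float64(0.1780814711544505), np.float64(0.00018182643259815213))
ptr [[0.678, 0.141, 0.065], [0.699, 0.141, 0.067], [0.681, 0.142, 0.069], [0.683, 0.139, 0.068]]
bar [[0.585, 0.176, 0.003], [0.587, 0.18, 0.004], [0.571, 0.177, -0.0], [0.586, 0.176, 0.002]]
```

View pics/up.png

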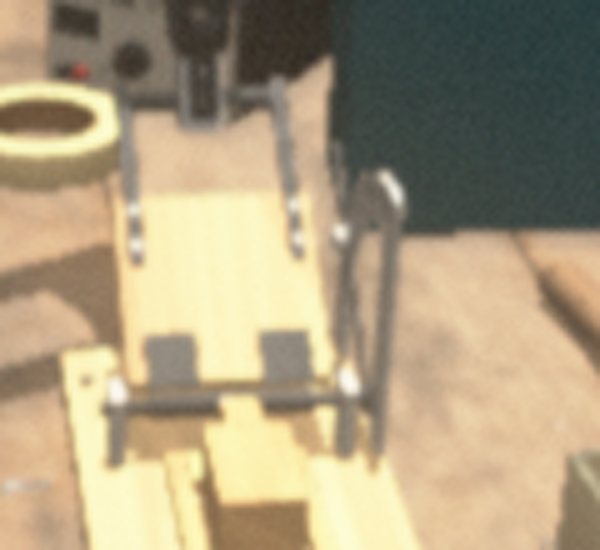

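The view shows the leaf raised, with the bar gripped at (205,100). Arm and camera differ by about 0.012 rad, which fits the bar sitting about 3 mm nearer the fingertips; the radial force suggests the same. I'll correct for that and go to the pointer's angle, 0.683.

```bash
python3 - <<'E'
from h import *
s=-.0015
for th in(.62,.66,.683):
    manip.move_l(HINGE+.175*(np.cos(th)*yd+np.sin(th)*kz)+s*TZ,max_speed=.05); st(th)
manip.hold(.3)
e=manip.read_ee_pos()-s*TZ; print("leaf by arm",ang(e))
def med(t,n):
    A=np.array([ang(p) for p in marks(t,"side",n)]); ok=A[(A[:,0]>.5)&(A[:,0]<.85)&(A[:,1]>.12)]; print(t,len(ok),ok.mean(0).round(4),np.median(ok,0).round(4),ok.std(0).round(3))
med("pointer_tip",12); med("leaf_bar",12)
im=manip.camera("side")
cv2.imwrite("pics/up2.png",cv2.resize(im[150:240,310:390,::-1],None,fx=6,fy=6,interpolation=cv2.INTER_CUBIC)); np.save("side2.npy",im)
print(manip.read_time_s())
E
```

```text
0.62 20.2 [0.5667 0.1646 0.1482] [ 0.9  4.4 -0.5] 0.0097
0.66 20.49 [0.5665 0.1606 0.154 ] [-0.9  6.8  1.3] 0.0097
0.683 20.74 [0.5664 0.1582 0.1571] [-0.2  6.7  1.4] 0.0098
leaf by arm (np.float64(0.6805303912363603), np.float64(0.1756618114427898), np.float64(0.00011022751703444831))
pointer_tip 10 [0.6736 0.1401 0.0655] [0.6732 0.1403 0.066 ] [0.013 0.001 0.002]
leaf_bar 10 [0.6803 0.1764 0.0016] [0.6787 0.1765 0.0015] [0.009 0.001 0.001]
23.4917
```

View pics/up2.png

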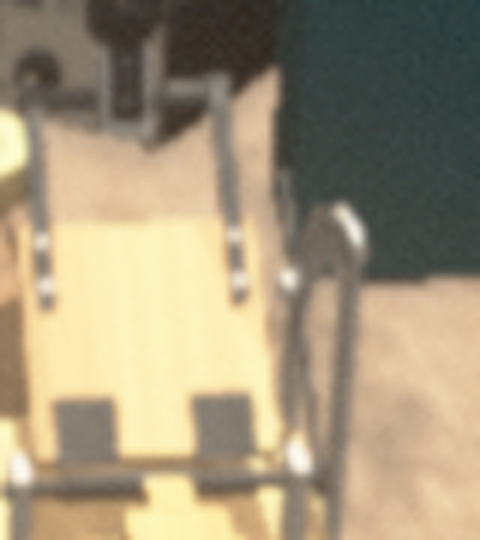

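The leaf is level with the pointer: the camera gives 0.680 for the leaf against 0.678 for the pointer (all readings pooled), and the arm gives 0.681. Force is low and the grip steady, so I'm handing in.

```bash
python3 - <<'E'
from h import *
st("end"); print(manip.read_gripper_force(), manip.finish_job())
E
```

```text
end 23.49 [0.5664 0.1583 0.1569] [0.1 6.5 1.2] 0.0098
the job is handed in; nothing more can be done
59.24928367137909 None
```

The job is handed in at 23.5 s: the tongued block is seated flat in the nest with its tongue in the slot, and the gripper is holding the leaf in line with the pointer at about 0.68 rad, the two agreeing to within about 0.01 rad by camera.

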